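# Hold the press ball up to the bench loupe

## Task

The press's loose steel bearing ball is to be checked for pits. Pick up the wooden tray that has the ball in its pocket (not the empty tray) by its upright steel grip, carry it without tipping so that the ball stays in its pocket untouched, and bring the ball in front of the standing bench loupe: on the robot's side of the glass, centred on it, about 6 cm away. Finish still gripping the tray there in the air, level and steady, without having touched the loupe or disturbed the other tray, the cork block, the wax cake or the slicker on the table.

Things in the scene. Friction and masses are not known exactly. Their poses are not given: they have to be found in the camera images.
- ball_tray_handle (a point): middle of the steel grip of the tray with the ball: a wooden board 165 x 50 x 8 mm lying flat, from 30 mm behind to 135 mm ahead of this point along x. Grip: upright block 44 mm long (x), 16 wide (y), 42 high; this point is 22 mm above the board's top, 20 below the grip's top. x from grip to pocket, z up. Tray about 0.25 kg, mostly the grip
- ball_tray_pocket (a point): where the ball's centre lies in mid-pocket: 110 mm from the grip along the tray's x, 17.5 mm above its underside; axes as the tray's. Pocket round, 30 mm across, 2.5 mm deep, flat floor: the loose ball rolls up to 8 mm from here, and out of it if the tray tips beyond about 35 degrees
- ball_tray: the wooden tray with the ball; origin on its underside, 60 mm from the grip's middle towards the pocket; x from grip to pocket, z up
- ball_center (a point): centre of the plain steel ball, 24 mm across, about 56 g, loose in the tray's pocket
- ball: the steel ball; its origin lies on its surface and turns with it, use ball_center for its position
- empty_tray: an identical wooden tray with an empty pocket, to be left alone; origin on its underside, 60 mm from the grip's middle towards the pocket; x from grip to pocket, z up
- loupe: the bench loupe, fixed to the table: round dark steel foot 90 mm across, post 12 mm thick, and an upright round lens in a dark steel frame, 83 mm across outside and 9 mm thick, total height 192 mm. Origin at the underside of the foot; x points along the lens axis, away from the robot's side; z up
- loupe_glass (a point): centre of the loupe's upright glass, 150 mm above the table; x is the lens axis, pointing away from the robot's side, so the ball belongs at about x = -60 mm, y = 0, z = 0 from here; y lies in the glass, z up
- cork_block: bystander: cork sanding block 56 x 96 x 28 mm lying on the table between the trays; origin at the middle of its underside, long along its y
- wax_cake: bystander: round cake of beeswax 55 mm across, 21 mm high; origin at the middle of its underside
- slicker: bystander: turned wooden edge slicker 26 x 105 x 26 mm, lying; origin at the middle of its underside, long along its y
Things that resemble listed ones, but are neither listed nor needed, are in the scene too. What is shaped like the ball_tray but purple is not meant.

How it is judged:
On the way:
1. the tray is lifted clear of the table by its grip with the ball in its pocket (height (world z) of ball_tray above 0.05 m and contact force between the fingers and ball_tray above 1 N and distance between ball_center and ball_tray_pocket below 0.012 m), for 0.2 s.
At the end, for the whole second after the job is handed in: The fingers hold the tray in the air, clear of the loupe, still and level within 7 degrees, the ball at rest in its pocket, with the ball's centre 40 to 80 mm in front of the glass on the robot's side and within 15 mm of the glass's centre both sideways and in height (contact force between the fingers and ball_tray above 1 N and contact force between ball_tray and loupe below 0.1 N and height (world z) of ball_tray above 0.1 m and angle between ball_tray's own z axis and vertical below 0.12 rad and linear speed of ball_tray below 0.02 m/s and linear speed of ball below 0.04 m/s and distance between ball_center and ball_tray_pocket below 0.012 m and x of ball_center in the frame of loupe_glass between -0.08 and -0.04 m and y of ball_center in the frame of loupe_glass between -0.015 and 0.015 m and z of ball_center in the frame of loupe_glass between -0.015 and 0.015 m); the arm keeps its last pose, push and grip.
It fails at once if the ball left its pocket (distance between ball_center and ball_tray_pocket above 0.014 m).
It fails at once if the tray was tipped by more than 20 degrees (angle between ball_tray's own z axis and vertical above 0.35 rad).
It fails at once if the robot touched the ball (contact force between any of the arm, the fingers and ball above 0.3 N).
It fails at once if the loupe was touched (contact force between any of the arm, the fingers, ball_tray and loupe above 1 N).
It fails at once if a bystander was disturbed (distance of any of empty_tray, cork_block, wax_cake, slicker from where it was at the start of the episode above 0.02 m).
It also fails if it takes over 42 s, if anything falls off the work surface, if the arm or the gripper's body presses on something with over 40 N, if the wrist force passes 120 N, or if a joint passes its speed limit or range.

## Robot

A 7-joint arm with a two-finger parallel gripper is mounted at the origin on a cart in front of the work surface, level with it; the furniture and walls round the work are solid. World frame = base frame: x ahead of the robot, y to its left, z up, the work surface at z = 0. Lengths are in m, angles in rad, forces in N, time in s.
With the tool pointing down it reaches from about 0.425 to 0.875 m from the base axis. Payload 8.4 kg.
Tool frame: the origin (TCP) lies at the very end of the fingers, on their centre line; the grasp point (between the pads) lies 19 mm behind it; z points along the fingers, y is the line along which they close (so a half turn about z gives the same grasp; the last joint's range is limited). The gripper opens to 85 mm and grips with 20 to 120 N. Pads are 22 mm wide; open, the fingers measure 114 mm over their backs; the gripper's body (76 mm by 85 mm) begins 54 mm behind the grasp point. The pads swing forward as they close: fully open they stand 13 mm farther back than shut.
Start: joints at [1.069, 0.333, 0.04, 1.465, -0.013, 1.343, -0.059], TCP at [0.255, -0.598, 0.231] pointing down, gripper open.
Joint ranges: [-2.58, 2.58], [-0.38, 2.09], [-1.3, 1.39], [0.25, 2.4], [-1.5, 4.64], [0.08, 2.09], [-2.65, 2.65]. Speed limits (rad/s): [2.22, 2.22, 2.79, 2.79, 3.14, 3.14, 3.14].

## Interface

Orientations are given as a unit quaternion [x, y, z, w].
In Python, from cell import arm, viewer, job gives the robot as it stands. The module is installed in compiled form; this text tells all that it offers.
- The arm moves only by the tool send_rows, never from a script. Its argument "targets" is a list of rows, each a list of 6 numbers: the shift along the world's x, y, z each as a share of 0.2 m, from -1 to 1, then the turn, a rotation vector about the world's x, y, z each as a share of 90 degrees, from -1 to 1. A call has exactly 10 rows; each row is the pose to reach, as a shift and turn from the pose commanded when the call began; what a row does not reach only later rows make up. A row lasts 1/10 s, in which the tool goes at most 50 mm and 8.59 degrees, less where a joint would pass 70% of its speed; a pose out of reach is approached as far as the arm can. A call with a number of a shift or a turn outside -1 to 1 is refused whole. A call with a gripper value outside its range is refused whole. "jaw" is the opening, from 0 (shut) to 1 (fully open), set as the call begins (left out, the last holds). The fingers move at their own pace and stop on an object; "force" is the grip in N (left out, the last holds). Time passes only in rows, so rows that repeat a pose let the fingers close, or fill a call up. It gives the time, the measured TCP pose, the force, the opening and the grip force at its end, in the units of the state.
- arm.get_obs(): the state, without advancing time (a new reading comes with each control period).
- viewer.get_image(name): name is "scene" or "side" or "wrist"; returns the picture (400x640x3 uint8, blue, green, red); there is no depth.
- viewer.camera_model(name): a dict with "vertical_fov" (degrees; the focal length in pixels is half the picture's height over the tangent of half this angle, whatever the lens; pixels are square), "cx", "cy" (the principal point, pixels), "position" and "attitude" of the camera in the world. Camera axes: x right, y down, z forward; pixel columns grow to the right and rows downward; lengths in m; the calibration is good to about 2 mm. A picture is of the moment at which its call begins: read the wrist's pose just before it. camera_model takes no time and is no camera call; for the wrist camera it gives the pose at the moment of the call.
- job.hand_in(): hands the job in; it is judged then, once.
The state is a dict: "time": time; "qpos": joint angles; "dq": joint speeds; "effort": joint torques, N m; "position": TCP position; "ee_rot": TCP orientation; "contact_force": force on the tool from outside, world axes, zero at the start; "wrist_torque": the same for the moment, N m; "grip_width": opening from 0.0 (shut) to 1.0 (fully open); "gripper_force": force on a finger pad.
Only numpy, scipy, OpenCV 4.12 (cv2) and the standard library are available. Lean on these libraries where they do the work, as an engineer would, in place of code of your own. Each camera call takes 0.05 s, during which the arm holds its last target. There are 200 camera calls.

## Working session

There is one attempt and no reset: what is moved stays moved. The work goes in short steps, Python scripts to look and compute and a tool call to move; the robot and the scene stay as the last step left them, time stands still between calls to the robot, and variables do not carry over. Pictures are saved under pics/ and viewed, at most 10 in all, crops included, and the job is handed in when it is done.

Besides the shell and the picture viewer there is one more tool, called by a JSON object that holds its "method" and its "body". send_rows: Moves the arm, as the interface text tells. Shift numbers are shares of 0.2 m and turn numbers shares of 90 degrees, none past 1 either way. Its arguments: {"type":"object","properties":{"targets":{"type":"array","items":{"type":"array","items":{"type":"number"}}},"jaw":{"type":"number"},"force":{"type":"number"}},"required":["targets"]}

```bash
mkdir -p pics; cat > h.py <<'E'
import numpy as np, cv2
from scipy.spatial.transform import Rotation as R
from cell import arm, viewer, job
def K(m,h=400):
    f=h/2/np.tan(np.radians(m["vertical_fov"])/2); return f,m["cx"],m["cy"]
def rot(m):
    a=np.array(m["attitude"],float); return a if a.shape==(3,3) else R.from_quat(a).as_matrix()
def ray(m,u,v):
    f,cx,cy=K(m); return np.array(m["position"]),rot(m)@np.array([(u-cx)/f,(v-cy)/f,1])
def onz(m,u,v,z):
    p,d=ray(m,u,v); return p+d*(z-p[2])/d[2]
def proj(m,P):
    f,cx,cy=K(m); c=rot(m).T@(np.array(P)-m["position"]); return np.array([cx+f*c[0]/c[2],cy+f*c[1]/c[2]])
def tri(*obs):
    A=np.zeros((3,3));b=np.zeros(3)
    for m,u,v in obs:
        p,d=ray(m,u,v);d/=np.linalg.norm(d);M=np.eye(3)-np.outer(d,d);A+=M;b+=M@p
    return np.linalg.solve(A,b)
E
python3 - <<'E'
from h import *
print(arm.get_obs())
for n in("scene","side","wrist"):
    print(n,viewer.camera_model(n)); cv2.imwrite(f"pics/{n}0.png",viewer.get_image(n))
E
```

```text
{'time': 0.0, 'qpos': array([ 1.06876644,  0.3339101 ,  0.0398736 ,  1.46629842, -0.01338178,
        1.34328753, -0.05852392]), 'dq': array([-0.00049652,  0.00067218,  0.00058113, -0.00085015,  0.00015879,
       -0.00074182, -0.00053655]), 'effort': array([ 2.70021155e-04, -6.58565211e+01,  1.36546478e+00, -4.05560803e+01,
        1.68228114e-02,  1.26871420e-02, -6.17794217e-05]), 'position': array([ 0.25460015, -0.59755767,  0.2304085 ]), 'ee_rot': array([ 9.79787882e-01,  2.00037584e-01, -2.26397106e-04, -7.86923533e-04]), 'contact_force': array([-0.27880299, -0.40861799, -0.29500228]), 'wrist_torque': array([ 0.0288901 ,  0.01352976, -0.05155116]), 'gripper_force': 0.0, 'grip_width': 0.9981159039878316}
scene {'vertical_fov': 42.989885717828066, 'cx': 325.7586926330595, 'cy': 196.63610721728062, 'position': array([-0.29740287,  1.03100034,  1.27383625]), 'attitude': array([-0.26345377,  0.85694231, -0.42197722,  0.13482293])}
side {'vertical_fov': 48.22518780228402, 'cx': 318.4673402437425, 'cy': 197.9191431540916, 'position': array([0.62735785, 1.15838388, 0.64918071]), 'attitude': array([ 0.00658699,  0.82650129, -0.56255786, -0.01951601])}
wrist {'vertical_fov': 67.9600373339309, 'cx': 318.4260351198768, 'cy': 206.90369251967596, 'position': array([ 0.31769522, -0.56995627,  0.37328131]), 'attitude': array([ 0.82649751, -0.5465263 , -0.07501864,  0.1121743 ])}
```

View pics/scene0.png

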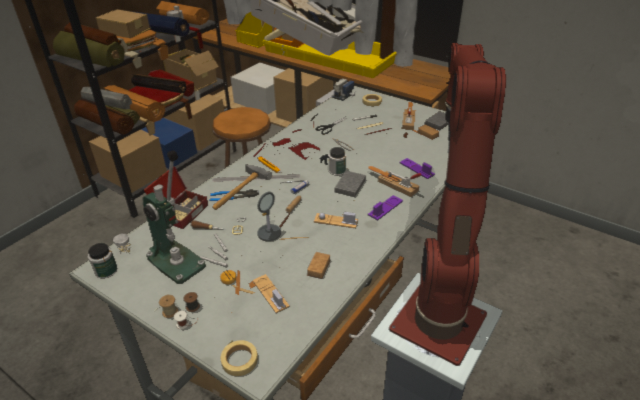

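View pics/side0.png

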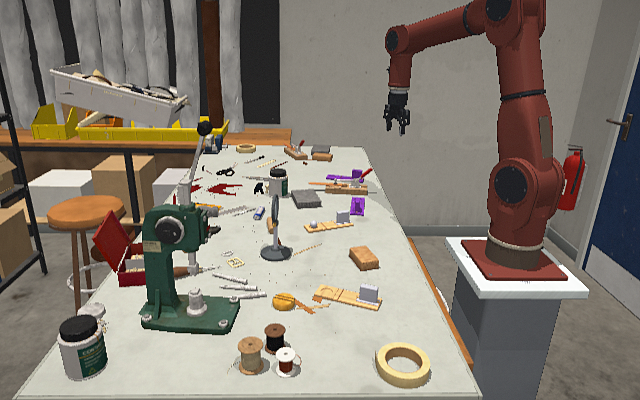

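Tray candidates, with pixels:
- Wooden tray, scene (335,220) / side (330,224). A light ball seems to show at side (313,223).
- Wooden tray, scene (269,292) / side (347,295), apparently empty.
- Purple trays at scene (384,207) and (418,168), not meant.
- Far wooden items at scene (395,180) and (409,118).

Next, a close crop of both wooden trays.

```bash
python3 - <<'E'
from h import *
a=cv2.imread("pics/scene0.png");b=cv2.imread("pics/side0.png")
c=lambda i,x,y,w,h,s:cv2.resize(i[y:y+h,x:x+w],None,fx=s,fy=s,interpolation=cv2.INTER_CUBIC)
top=np.hstack([c(a,225,180,160,130,2.5),c(b,240,185,160,130,2.5)])
cv2.imwrite("pics/crop1.png",top)
ms,md=viewer.camera_model("scene"),viewer.camera_model("side")
for n,u,v in(("ball",313,223),("foot",275,254)):print(n,onz(md,u,v,.0175 if n=="ball" else 0))
E
```

```text
ball [ 0.5850245  -0.21333012  0.0175    ]
foot [ 0.70242373 -0.0274928   0.        ]
```

View pics/crop1.png

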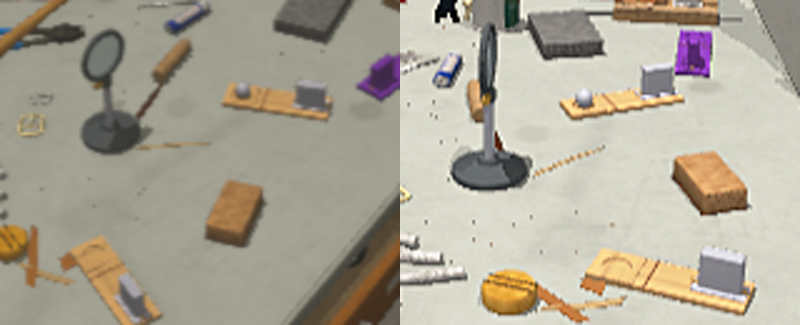

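The crops show the ball in the tray at scene (322,216) / side (314,224). The tray near the wax is empty. Now I'll estimate the poses.

```bash
python3 - <<'E'
from h import *
ms,md=viewer.camera_model("scene"),viewer.camera_model("side")
S=lambda x,y:(ms,225+x/2.5,180+y/2.5); D=lambda x,y:(md,240+(x-400)/2.5,185+y/2.5)
print("ball",tri(S(243,90),D(584,98)))
print("grip top mid",tri(S(311,81),D(657,66)))
print("glass",tri(S(103,56),D(488,60)))
print("foot",tri(S(111,132),D(490,170)), onz(*S(111,130),.005),onz(*D(490,168),.005))
for n,s,d in(("nearL",(222,105),(568,118)),("farR",(332,97),(684,95)),("farL",(229,83),(560,102)),("nearR",(330,118),None)):
    print(n,onz(*S(*s),.008), onz(*D(*d),.008) if d else "")
print("cork",onz(*S(237,195),.028),"emptygrip",onz(*D(723,250),.05))
print("emptyend",onz(*S(85,245),.008),onz(*S(145,318),.008))
# fit lens axis from scene ellipse & side ellipse
E
```

```text
ball [ 0.58323342 -0.21018665  0.01488578]
grip top mid [ 0.48388287 -0.25056451  0.04770246]
glass [ 0.70125693 -0.02997935  0.14654763]
foot [ 0.69984506 -0.0287783   0.00334756] [ 0.70222584 -0.03160279  0.005     ] [ 0.69950272 -0.02952817  0.005     ]
nearL [ 0.59471643 -0.16962043  0.008     ] [ 0.60493645 -0.16166581  0.008     ]
farR [ 0.46406327 -0.28028381  0.008     ] [ 0.44441669 -0.23691261  0.008     ]
farL [ 0.61664497 -0.21934537  0.008     ] [ 0.61527373 -0.21076133  0.008     ]
nearR [ 0.44055258 -0.23620405  0.008     ] 
cork [ 0.45054702 -0.00431193  0.028     ] emptygrip [0.45657433 0.21859741 0.05      ]
emptyend [0.57867005 0.17351555 0.008     ] [0.4320858  0.22796442 0.008     ]
```

```bash
python3 - <<'E'
from h import *
a=cv2.imread("pics/scene0.png");b=cv2.imread("pics/side0.png")
c=lambda i,x,y,w,h,s:cv2.resize(i[y:y+h,x:x+w],None,fx=s,fy=s,interpolation=cv2.INTER_CUBIC)
cv2.imwrite("pics/crop2.png",np.hstack([c(a,245,180,50,70,8),c(b,250,185,50,70,8)]))
E
```

```text
(no output)
```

View pics/crop2.png

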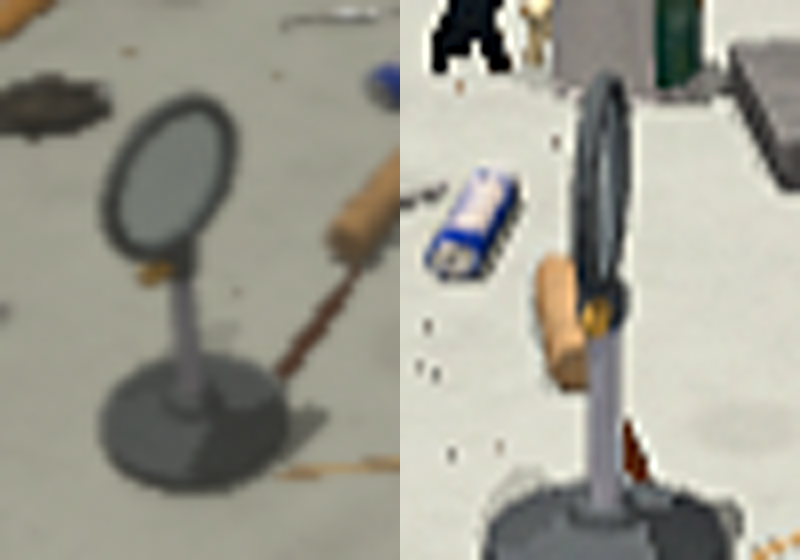

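The crop shows the lens ring spanning x 100–238, y 93–262 in the scene half, and x 173–232, y 70–305 in the side half. I'll fit the lens axis to these extents.

```bash
python3 - <<'E'
from h import *
from scipy.optimize import least_squares
ms,md=viewer.camera_model("scene"),viewer.camera_model("side")
t=np.linspace(0,2*np.pi,90)
def box(m,p,yaw):
    n=np.array([np.cos(yaw),np.sin(yaw),0]);s=np.array([-n[1],n[0],0])
    P=[proj(m,p+.0415*(np.cos(a)*s+np.sin(a)*np.array([0,0,1]))+o*n) for a in t for o in(-.0045,.0045)]
    P=np.array(P);d=P@[1,1];e=P@[1,-1]
    return np.r_[P.min(0),P.max(0),d.min(),d.max(),e.min(),e.max()]
def r(q):
    p=np.array([q[0],q[1],.15])
    s=box(ms,p,q[2]);d=box(md,p,q[2])
    S=np.array([245+100/8,180+93/8,245+238/8,180+262/8]);D=np.array([250+173/8,185+70/8,250+232/8])
    return np.r_[s[:4]-S,d[:3]-D]
for y0 in(-.3,0,.3):
    o=least_squares(r,[.7,-.03,y0],x_scale=[.01,.01,.1]);print(o.x,o.cost,o.fun.round(1))
E
```

```text
[ 0.69982296 -0.02825603 -0.07926165] 0.7428871297353316 [-0.4 -0.4  0.4  0.8  0.1 -0.6 -0.2]
[ 0.69982296 -0.02825603 -0.07926162] 0.7428871297356092 [-0.4 -0.4  0.4  0.8  0.1 -0.6 -0.2]
[ 0.70016379 -0.02826498  0.13651116] 3.7487570993402635 [ 1.3 -0.7 -1.4  1.1  1.  -0.6 -0.9]
```

Tray yaw is about 22.5° and the tool already sits at 23°. The loupe glass is at about (0.700, -0.028), axis yaw about -0.08. Both are within the expected sizes and reach. Moving above the grip.

{"method": "send_rows", "body": {"targets": [[0.06,0.09,0,0,0,0],[0.12,0.18,0,0,0,0],[0.19,0.28,0,0,0,0],[0.26,0.39,0,0,0,0],[0.33,0.5,0,0,0,0],[0.39,0.6,0,0,0,0],[0.45,0.69,0,0,0,0],[0.5,0.77,0,0,0,0],[0.54,0.83,0,0,0,0],[0.57,0.87,0,0,0,0]], "jaw": 1}}

```text
time: 1.15
position: [0.3693, -0.423, 0.2312]
ee_rot: [0.98, 0.2, -0.0, -0.0]
contact_force: [-0.6, -0.7, -0.8]
grip_width: 1.0
gripper_force: 0.0
```

{"method": "send_rows", "body": {"targets": [[0.06,0.09,0,0,0,0],[0.12,0.18,0,0,0,0],[0.19,0.28,0,0,0,0],[0.26,0.39,0,0,0,0],[0.33,0.5,0,0,0,0],[0.4,0.61,0,0,0,0],[0.47,0.71,0,0,0,0],[0.53,0.8,0,0,0,0],[0.57,0.86,0,0,0,0],[0.57,0.86,0,0,0,0]]}}

```text
time: 2.15
position: [0.4838, -0.2504, 0.2312]
ee_rot: [0.98, 0.201, 0.0, -0.0]
contact_force: [0.1, 0.5, 0.7]
grip_width: 1.0
gripper_force: 0.0
```

```bash
python3 - <<'E'
from h import *
m=viewer.camera_model("wrist");o=arm.get_obs();cv2.imwrite("pics/w1.png",viewer.get_image("wrist"))
np.save("m1.npy",m,allow_pickle=True);print(o["time"],o["position"],o["ee_rot"],o["qpos"])
for p in([.484,-.2505,.05],[.585,-.208,.02]):print(proj(m,p))
E
```

```text
2.15 [ 0.48376808 -0.2504065   0.23124354] [ 9.79533921e-01  2.01278889e-01  1.79335912e-04 -2.72199457e-04] [ 0.61906665  0.13392886 -0.2440394   1.71216998  0.03281775  1.29955416
 -0.79713728]
[319.52053251 188.6219917 ]
[320.16782338  86.52603809]
```

View pics/w1.png

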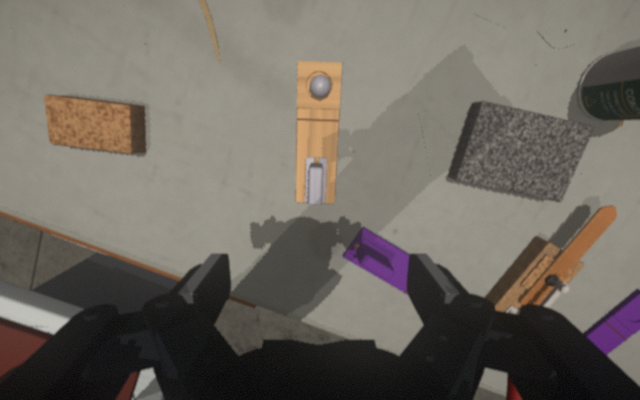

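The picture shows the ball at (320,85) and the grip top spanning about (308–325, 165–203). The board corners are at (298,62), (342,62), (335,203) and (296,203). The ball sits in its pocket.

```bash
python3 - <<'E'
from h import *
m=np.load("m1.npy",allow_pickle=True).item()
im=cv2.imread("pics/w1.png");cv2.imwrite("pics/w1c.png",cv2.resize(im[50:215,270:370],None,fx=3.5,fy=3.5,interpolation=cv2.INTER_CUBIC))
c=[onz(m,u,v,.008) for u,v in((298,62),(342,62),(335,203),(296,203))]
for q in c:print(q)
f=(c[0]+c[1])/2
for n,d in(("L",c[0]-c[3]),("R",c[1]-c[2])):print(n,np.linalg.norm(d),np.degrees(np.arctan2(d[1],d[0])))
b=onz(m,320,85,.0175);print("ball",b,"front",f)
g=onz(m,316,184,.05);print("grip",g,np.linalg.norm((b-g)[:2]))
E
```

```text
[ 0.60015413 -0.17433873  0.008     ]
[ 0.61968621 -0.21994056  0.008     ]
[ 0.46646668 -0.27966113  0.008     ]
[ 0.44687522 -0.23394368  0.008     ]
L 0.1644602509733196 21.249363233983676
R 0.1644468637365395 21.294409428530024
ball [ 0.58666061 -0.20709529  0.0175    ] front [ 0.60992017 -0.19713964  0.008     ]
grip [ 0.48726836 -0.24484523  0.05      ] 0.10631968893311315
```

View pics/w1c.png

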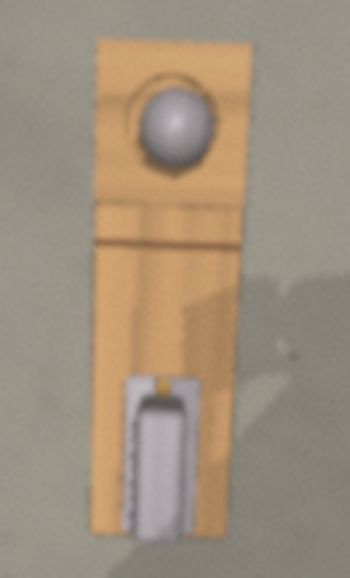

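{"method": "send_rows", "body": {"targets": [[0,0.01,-0.06,0,0,-0.01],[0.003,0.022,-0.14,0,0,-0.022],[0.003,0.022,-0.24,0,0,-0.022],[0.003,0.022,-0.34,0,0,-0.022],[0.003,0.022,-0.44,0,0,-0.022],[0.003,0.022,-0.54,0,0,-0.022],[0.003,0.022,-0.62,0,0,-0.022],[0.003,0.022,-0.69,0,0,-0.022],[0.003,0.022,-0.73,0,0,-0.022],[0.003,0.022,-0.75,0,0,-0.022]], "jaw": 1}}

```text
time: 3.2
position: [0.4828, -0.2479, 0.0804]
ee_rot: [0.983, 0.183, -0.0, -0.0]
contact_force: [0.4, -0.2, -0.1]
grip_width: 1.002
gripper_force: 0.0
```

{"method": "send_rows", "body": {"targets": [[0,0,-0.04,0,0,0],[0,0,-0.08,0,0,0],[0,0,-0.12,0,0,0],[0,0,-0.16,0,0,0],[0,0,-0.2,0,0,0],[0,0,-0.24,0,0,0],[0,0,-0.27,0,0,0],[0,0,-0.3,0,0,0],[0,0,-0.315,0,0,0],[0,0,-0.315,0,0,0]]}}

```text
time: 4.2
position: [0.4831, -0.2474, 0.0178]
ee_rot: [0.983, 0.183, -0.0, -0.0]
contact_force: [0.3, -0.7, 0.4]
grip_width: 0.999
gripper_force: 0.0
```

```bash
python3 - <<'E'
from h import *
o=arm.get_obs();m=viewer.camera_model("wrist");print(o["position"],2*np.degrees(np.arctan2(o["ee_rot"][1],o["ee_rot"][0])),o["contact_force"])
im=viewer.get_image("wrist");cv2.imwrite("pics/w2.png",im)
print("expected grip top",proj(m,[.4845,-.246,.05]))
E
```

```text
[ 0.48310077 -0.24742462  0.01784166] 21.100033912524612 [ 0.31979602 -0.67933926  0.40955487]
expected grip top [318.70893829 290.40173476]
```

View pics/w2.png

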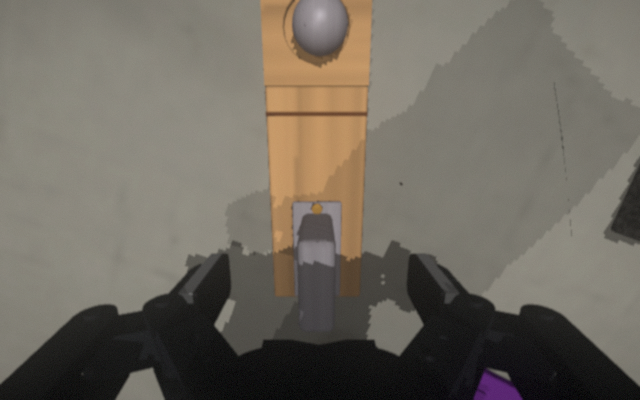

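The grip is centred between the fingers at (317,285), against an expected (319,290). Closing.

{"method": "send_rows", "body": {"targets": [[0,0,0,0,0,0],[0,0,0,0,0,0],[0,0,0,0,0,0],[0,0,0,0,0,0],[0,0,0,0,0,0],[0,0,0,0,0,0],[0,0,0,0,0,0],[0,0,0,0,0,0],[0,0,0,0,0,0],[0,0,0,0,0,0]], "jaw": 0, "force": 70}}

```text
time: 5.25
position: [0.4835, -0.2476, 0.0186]
ee_rot: [0.983, 0.183, 0.0, 0.0]
contact_force: [-1.9, 1.4, 4.8]
grip_width: 0.178
gripper_force: 69.2
```

{"method": "send_rows", "body": {"targets": [[0,0,0.002,0,0,0],[0,0,0.006,0,0,0],[0,0,0.012,0,0,0],[0,0,0.02,0,0,0],[0,0,0.032,0,0,0],[0,0,0.046,0,0,0],[0,0,0.06,0,0,0],[0,0,0.072,0,0,0],[0,0,0.08,0,0,0],[0,0,0.084,0,0,0]]}}

```text
time: 6.25
position: [0.4835, -0.2476, 0.0354]
ee_rot: [0.983, 0.183, 0.0, 0.0]
contact_force: [0.4, 0.8, -2.4]
grip_width: 0.172
gripper_force: 68.2
```

```bash
python3 - <<'E'
from h import *
o=arm.get_obs();print(o["position"],o["grip_width"],o["gripper_force"],o["contact_force"],o["wrist_torque"])
m=viewer.camera_model("wrist");im=viewer.get_image("wrist");cv2.imwrite("pics/w3.png",im)
b=cv2.cvtColor(im,cv2.COLOR_BGR2HSV)
# predicted board/ball if grasp kept the tray level
E
```

```text
[ 0.48346756 -0.24763122  0.03535133] 0.17207612081432402 68.24907302856445 [ 0.43081654  0.81884225 -2.38560271] [-0.09259927  0.1698352  -0.01611516]
```

View pics/w3.png

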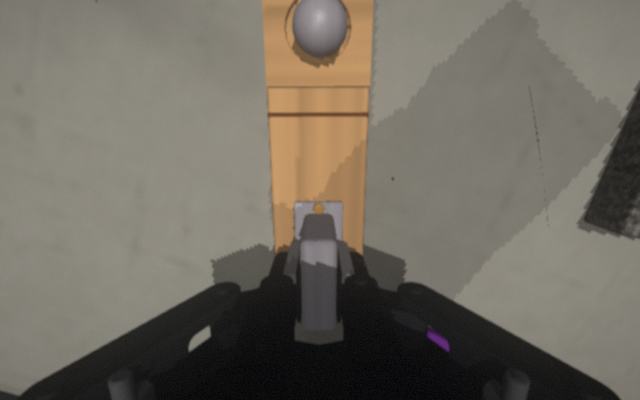

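Lifted, level and rigid: the tray lines at rows 86 and 114 are unchanged from before the lift, and the ball is at (320,26). Lifting the rest of the way, then a smooth carry.

{"method": "send_rows", "body": {"targets": [[0,0,0.014,0,0,0],[0,0,0.055,0,0,0],[0,0,0.119,0,0,0],[0,0,0.2,0,0,0],[0,0,0.289,0,0,0],[0,0,0.378,0,0,0],[0,0,0.459,0,0,0],[0,0,0.523,0,0,0],[0,0,0.564,0,0,0],[0,0,0.578,0,0,0]]}}

```text
time: 7.3
position: [0.4838, -0.2477, 0.1519]
ee_rot: [0.983, 0.183, 0.001, 0.0]
contact_force: [0.2, 0.6, -3.2]
grip_width: 0.18
gripper_force: 68.2
```

{"method": "send_rows", "body": {"targets": [[0.0016,0.0055,0,0,0,0],[0.0064,0.022,0,0,0,0],[0.0146,0.05,0,0,0,0],[0.025,0.087,0,0,0,0],[0.0387,0.134,0,0,0,0],[0.0546,0.19,0,0,0,0],[0.0723,0.251,0,0,0,0],[0.0914,0.317,0,0,0,0],[0.1118,0.388,0,0,0,0],[0.1325,0.46,0,0,0,0]]}}

```text
time: 8.3
position: [0.5102, -0.1541, 0.1508]
ee_rot: [0.983, 0.183, 0.0, -0.0]
contact_force: [-0.1, -0.6, -3.1]
grip_width: 0.173
gripper_force: 68.2
```

{"method": "send_rows", "body": {"targets": [[0.0207,0.072,0,0,0,0],[0.0411,0.143,0,0,0,0],[0.0602,0.209,0,0,0,0],[0.078,0.27,0,0,0,0],[0.0938,0.326,0,0,0,0],[0.1075,0.373,0,0,0,0],[0.118,0.41,0,0,0,0],[0.126,0.438,0,0,0,0],[0.131,0.4545,0,0,0,0],[0.1325,0.46,0,0,0,0]]}}

```text
time: 9.3
position: [0.5364, -0.0634, 0.1507]
ee_rot: [0.983, 0.183, -0.0, -0.0]
contact_force: [0.1, -0.7, -2.5]
grip_width: 0.173
gripper_force: 68.2
```

```bash
python3 - <<'E'
from h import *
o=arm.get_obs();print(o["time"],o["position"],o["ee_rot"],o["gripper_force"],o["contact_force"])
c=lambda i,x,y,w,h,s:cv2.resize(i[y:y+h,x:x+w],None,fx=s,fy=s,interpolation=cv2.INTER_CUBIC)
I={}
for n in("scene","side","wrist"):
    m=viewer.camera_model(n);I[n]=viewer.get_image(n);cv2.imwrite(f"pics/{n}9.png",I[n])
    print(n,proj(m,[.64,-.0235,.15]))
cv2.imwrite("pics/fin.png",np.hstack([c(I["scene"],240,170,80,100,5),c(I["side"],260,165,80,100,5)]))
E
```

```text
9.3 [ 0.53642266 -0.06340534  0.15067218] [ 9.83095136e-01  1.83095471e-01 -3.82461074e-05 -3.60845076e-05] 68.21446895599365 [ 0.07165487 -0.6604667  -2.54669408]
scene [278.44744403 208.92152481]
side [296.19451342 208.5452319 ]
wrist [319.89485511  21.73375547]
```

View pics/fin.png

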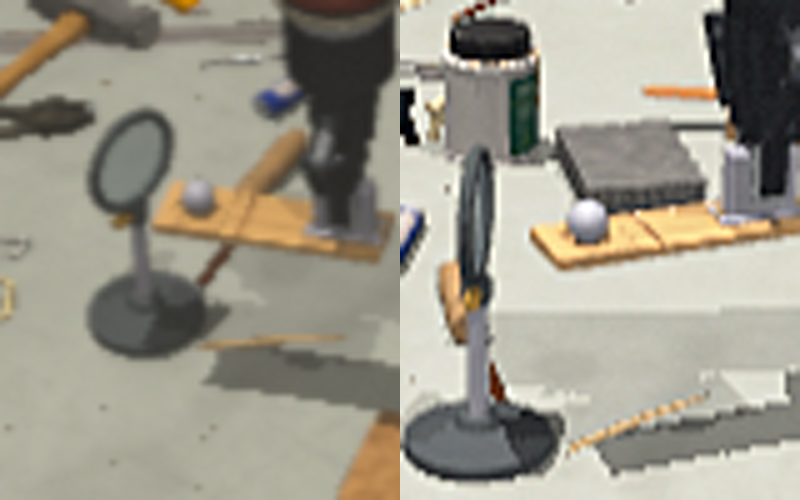

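The ball sits in its pocket in front of the glass, at scene (279.6,209.2) and side (297.6,209.2), within about 1.5 px of the prediction. One check against the glass centre, with both triangulated.

```bash
python3 - <<'E'
from h import *
ms,md=viewer.camera_model("scene"),viewer.camera_model("side")
b=tri((ms,279.6,209.2),(md,297.6,209.2));g=tri((ms,245+169/8,180+178/8),(md,250+202/8,185+188/8))
print(b,g,b-g)
for y in(-.08,.137):
    print(y,R.from_euler("z",-y).apply(b-np.array([.6998,-.0283,.15])))
E
```

```text
[ 0.63644078 -0.02571921  0.14781797] [ 0.70090907 -0.02922284  0.14819478] [-0.06446829  0.00350363 -0.00037681]
-0.08 [-0.06336282 -0.0024908  -0.00218203]
0.137 [-0.06241309  0.01120969 -0.00218203]
```

Relative to the glass, the ball is at about (-63, -2, -2) mm, well inside the limits. Holding for a second, then handing in.

{"method": "send_rows", "body": {"targets": [[0,0,0,0,0,0],[0,0,0,0,0,0],[0,0,0,0,0,0],[0,0,0,0,0,0],[0,0,0,0,0,0],[0,0,0,0,0,0],[0,0,0,0,0,0],[0,0,0,0,0,0],[0,0,0,0,0,0],[0,0,0,0,0,0]]}}

```text
time: 10.45
position: [0.5364, -0.0636, 0.1507]
ee_rot: [0.983, 0.183, -0.0, -0.0]
contact_force: [-0.7, -0.4, -3.6]
grip_width: 0.175
gripper_force: 68.2
```

```bash
python3 -c "
from h import *
print(job.hand_in())"
```

```text
the job is handed in; nothing more can be done
None
```

I handed the job in at about 10.5 s with the tray held level and steady in the air and the ball in its pocket, measured at about 63 mm in front of the glass and within about 3 mm of its centre; hand-in returned no verdict.

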